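Stop the stock shelf rocking: spirit level and screw foot

TASK

The low shelf on the packing bench rocks, because the screw foot at its end does not reach the bench. Take the carton that stands in front of the foot's knob off the shelf and stand it upright on the bench, then turn the knob until, with the spirit level pressed down on the shelf (about one kilo of push, on the half of the level nearer the foot), the foot stands on the bench and the bubble sits centred between its two lines. Finish still pressing the level down like that; leave it lying lengthways on the shelf, and do not disturb the bottle, tape roll and wrench.

Things in the scene. Friction and masses are not known exactly. Their poses are not given: they have to be found in the camera images.
- shelf: Low 2.4 kg shelf, loose on the bench: particle-board deck 400 mm long (y axis) by 240 mm deep (x), beige steel frame, top 85 mm above the bench; origin at bench height under the deck's middle. Fixed feet in pairs at y = -175 and y = +30 mm: on these it stands level. A lug at the +y end carries the screw foot at x = +50, y = +228. While it is short, a 5 N push near it tips the shelf on to it.
- knob_grip (a point): Middle of the screw foot's black fluted round hand knob, 46 mm across, 26 mm high, upright axis. Captive in the lug: it keeps its height (underside 17 mm, top 43 mm above the deck's top) while it turns; the spindle's end stands up to 25 mm above it. Grip it from above, in any direction, once the carton is gone.
- knob (a joint): Turn of the knob (rad), 0 to 5.6; grows when turned clockwise seen from above, which drives the foot down 1.9 mm per rad (12 mm a turn). Stays where it is left; needs about 0.12 N m.
- spindle: The screw foot's steel spindle with a round rubber pad 38 mm across; origin at the centre of the pad's underside, so its height is the gap to the bench (2 to 5.6 mm at the start, shelf not pressed). It should end up standing on the bench with the deck level, that is, neither short nor lifting the end.
- level: Aluminium spirit level, box section 230 mm long (its x axis, pointing towards the screw foot), 28 mm wide, 42 mm high, 0.35 kg, lying lengthways on the deck near its robot-side edge; origin at the centre of its underside. Flat metal top on both sides of the vial, from 44 to 112 mm either side of the middle.
- level_top (a point): Point on the level's top face (42 mm above the deck), 78 mm from its middle towards the screw foot: a good place to press.
- vial (a point): Middle of the yellow-green vial, 84 mm long, in the cut-out in the top of the level, at the height of the level's top. Two thin black lines 30 mm apart mark the centre.
- bubble (a joint): Offset (m) of the pale 24 mm long bubble from the middle of the vial along the level's x axis: + towards the screw foot. It runs to the high end, 6 mm per 10 mrad of tilt, and settles in about 1.5 s. Negative when pressed: foot too short; positive: foot too long. Between the lines: within 3 mm of 0.
- carton_mid (a point): Plain brown carton, 90 mm (x) by 60 mm (y) by 110 mm high, about 0.12 kg, standing on the deck close to the knob; this point is its centre, 55 mm above its underside.
- bottle_mid (a point): Amber bottle, 54 mm across, 125 mm high, on the bench (bystander); its middle.
- tape_mid (a point): Roll of packing tape lying flat, 100 mm across, 48 mm high, on the bench (bystander); its middle.
- wrench_grip (a point): Steel wrench lying on the bench (bystander); its handle.

How it is judged:
By the outcome, as a careful person would: the job done as asked, in the order asked, and still so for the second after the job is handed in, while the arm keeps its last pose, push and grip.
It also fails if it takes over 66 s, if anything falls off the work surface, if the arm or the gripper's body presses on something with over 40 N, if the wrist force passes 120 N, or if a joint passes its speed limit or range.

ROBOT

A 7-joint arm with a two-finger parallel gripper is mounted at the origin on the work surface. World frame = base frame: x ahead of the robot, y to its left, z up, the work surface at z = 0. Lengths are in m, angles in rad, forces in N, time in s.
With the tool pointing down it reaches from about 0.35 to 0.9 m from the base axis. Payload 19.9 kg.
Tool frame: the origin (TCP) lies between the finger pads; the fingertips stand 19 mm ahead of it and the grasp point (between the pads) is the TCP; z points along the fingers, y is the direction in which the jaws open and shut (so a half turn about z gives the same grasp; the last joint's range is limited). The gripper opens to 94 mm and grips with 3 to 60 N. Pads are 16 mm wide; open, the fingers measure 119 mm over their backs; the gripper's body (75 mm by 177 mm) begins 78 mm behind the grasp point.
Start: joints at [-1.246, 0.417, -0.01, 1.614, 0.005, 1.111, -0.053], TCP at [0.224, 0.584, 0.224] pointing down, gripper open.
Joint ranges: [-2.81, 2.81], [-0.39, 2.02], [-1.27, 1.25], [0.06, 2.57], [-1.19, 4.33], [0.19, 2], [-2.82, 2.82]. Speed limits (rad/s): [1.89, 1.89, 2.39, 2.39, 3.01, 3.01, 3.01].

INTERFACE

Orientations are given as a 3x3 rotation matrix whose columns are the frame's x, y, z axes.
In Python, from rig import robot gives the robot as it stands. Calls block until the motion is done:
- robot.move_ptp(position, orientation): joint-space move of the TCP to a pose.
- robot.move_linear(position, velocity=0.15, frame=None, threshold=None): straight line of the TCP; frame=None keeps the orientation; velocity is the mean speed in m/s. With threshold (N) it stops when the force on the tool has changed by that much, and returns True; else False.
- robot.goto_joints(angles): joint-space move.
- robot.gripper_to(opening): finger opening in m; the grip force is fixed at half the most; returns when the fingers have stopped.
- robot.pause(seconds).
- robot.ik(position, orientation): joint angles nearest the present ones, or None.
- robot.get_state(): the state.
- robot.grab_frame(name): name is "scene" or "top"; returns the picture (400x640x3 uint8, red, green, blue); there is no depth.
- robot.camera_info(name): a dict with "fx", "fy", "cx", "cy" (pixels), "rvec" (rotation vector, rad) and "tvec" (3), from world to camera coordinates, as OpenCV has them. Camera axes: x right, y down, z forward; pixel columns grow to the right and rows downward; lengths in m; the calibration is good to about 2 mm. A picture is of the moment at which its call begins. camera_info takes no time and is no camera call.
A pose or a line that the arm cannot do raises robot.PlanningError and nothing moves.
- robot.sign_off(): hands the job in, once; it reports no verdict.
The state is a dict: "time": time; "qpos": joint angles; "joint_vel": joint speeds; "effort": joint torques, N m; "ee_pos": TCP position; "tool_rot": TCP orientation; "force": force on the tool from outside, world axes, zero at the start; "moment": the same for the moment, N m; "opening": finger opening in m.
Only numpy, scipy, OpenCV 4.12 (cv2) and the standard library are available. Lean on these libraries where they do the work, as an engineer would, in place of code of your own. Each camera call takes 0.05 s, during which the arm holds its last target.

## Working session

There is one attempt and no reset: what is moved stays moved. The work goes in short steps, each a Python script; the robot and the scene stay as the last script left them, time stands still between calls to the robot, and variables do not carry over. Pictures are saved under pics/ and viewed, and the job is handed in when it is done.

```bash
ls; mkdir -p pics
python3 - <<'E'
from rig import robot
import cv2
for n in("scene","top"):
    cv2.imwrite(f"pics/{n}0.png",robot.grab_frame(n)[:,:,::-1]); print(robot.camera_info(n))
s=robot.get_state();print(s)
E
```

```text
pics
{'fx': 382.4579322529002, 'fy': 382.4579322529002, 'cx': 318.59624771584964, 'cy': 206.70789742213194, 'rvec': array([ 2.28204096,  0.74572476, -0.30775612]), 'tvec': array([-0.45711561, -0.22305929,  1.28716283])}
{'fx': 452.9574387218697, 'fy': 452.9574387218697, 'cx': 321.77099376972797, 'cy': 197.74044124030928, 'rvec': array([ 2.10095686, -2.12946462,  0.2098718 ]), 'tvec': array([-0.05280262,  0.61623488,  0.97207407])}
{'time': 0.1, 'qpos': array([-1.2464806 ,  0.41790897, -0.01027491,  1.61409055,  0.00471143,
        1.11070676, -0.052982  ]), 'joint_vel': array([ 0.00085617, -0.0018356 , -0.00172631, -0.00266595,  0.00019203,
       -0.00033621,  0.00195481]), 'effort': array([ 8.62905199e-04, -8.52578187e+01,  6.40274584e-01, -4.26691711e+01,
       -4.87969152e-02,  1.63232029e-02,  1.70414637e-05]), 'ee_pos': array([0.22348564, 0.58334462, 0.22390113]), 'tool_rot': array([[-9.33834187e-01,  3.57706063e-01, -2.88555146e-04],
       [ 3.57706163e-01,  9.33833601e-01, -1.05198567e-03],
       [-1.06839160e-04, -1.08559813e-03, -9.99999405e-01]]), 'force': array([-0.44336938, -0.48542579,  0.34771383]), 'moment': array([-0.00862869,  0.05573041,  0.08002266]), 'opening': 0.09403540439317974}
```

View pics/scene0.png

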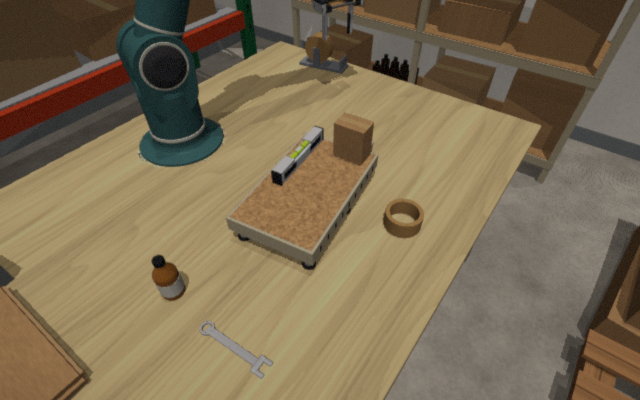

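View pics/top0.png

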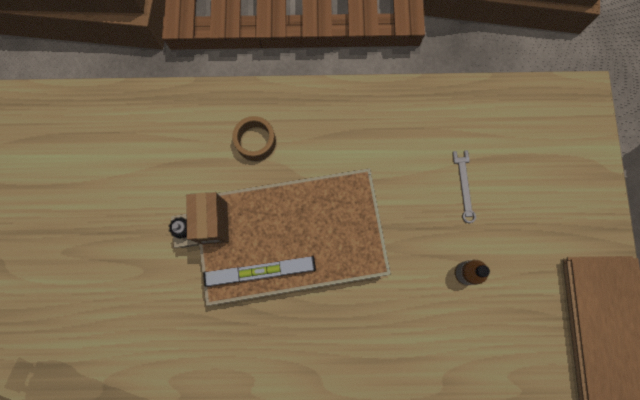

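The scene view shows the carton at the far (+y) end, near (353,140), and the level around (298,155). The top view shows the knob at (179,227), the carton top at (203,218), and the deck corners at about (371,171), (388,275) and (206,304). I'll enlarge the top view.

```bash
cat > h.py <<'E'
import numpy as np,cv2
from rig import robot
def cam(n):
    c=robot.camera_info(n);K=np.array([[c['fx'],0,c['cx']],[0,c['fy'],c['cy']],[0,0,1]]);R=cv2.Rodrigues(c['rvec'])[0];return K,R,np.array(c['tvec'])
def ray(n,u,v,z):
    K,R,t=cam(n);C=-R.T@t;d=R.T@np.linalg.inv(K)@np.array([u,v,1]);return C+d*(z-C[2])/d[2]
def proj(n,p):
    K,R,t=cam(n);q=K@(R@np.array(p)+t);return q[:2]/q[2]
def crop(n,x0,y0,x1,y1,s,f,im=None):
    im=robot.grab_frame(n) if im is None else im
    cv2.imwrite("pics/"+f,cv2.resize(im[y0:y1,x0:x1,::-1],None,fx=s,fy=s,interpolation=cv2.INTER_CUBIC));return im
def down(yaw): # jaw (y) axis at angle yaw in world
    y=np.array([np.cos(yaw),np.sin(yaw),0]);z=np.array([0,0,-1.]);return np.c_[np.cross(y,z),y,z]
E
python3 - <<'E'
from h import *
im=cv2.imread("pics/top0.png")[:,:,::-1]
crop("top",150,150,400,320,3.2,"top0c.png",im)
hsv=cv2.cvtColor(np.ascontiguousarray(im),cv2.COLOR_RGB2HSV)
# frame rim + deck: use deck mask
for uv in [(250,250),(300,200),(203,205),(220,225),(379,230),(330,350),(262,271),(225,277)]: print(uv,hsv[uv[1],uv[0]],im[uv[1],uv[0]])
E
```

```text
(250, 250) [ 14 124 128] [128  95  66]
(300, 200) [ 15 121 139] [139 105  73]
(203, 205) [ 16 109 138] [138 110  79]
(220, 225) [ 13 118  54] [54 40 29]
(379, 230) [ 20  59 135] [135 125 104]
(330, 350) [ 18  97 137] [137 117  85]
(262, 271) [100   5 145] [142 144 145]
(225, 277) [116  12 150] [143 144 150]
```

View pics/top0c.png

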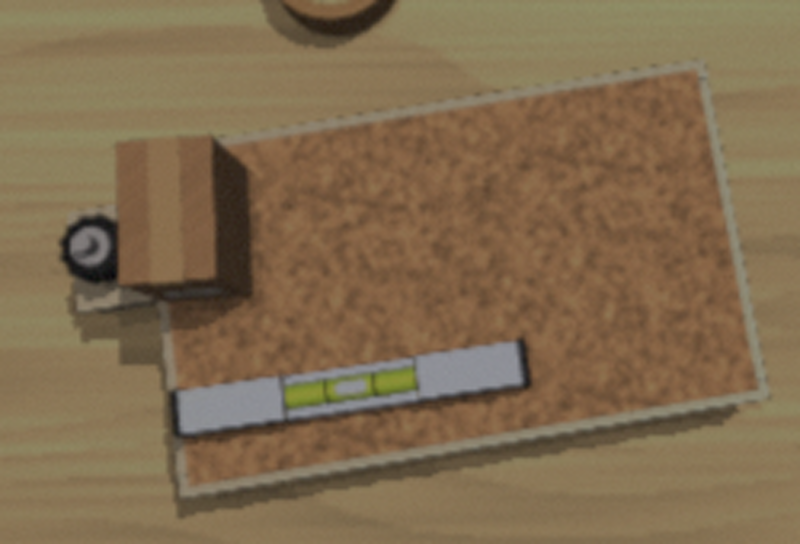

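The crop shows the deck corners at (703,63), (768,393) and (182,495). The carton top quad is (116,143)-(211,136)-(216,282)-(117,288), the level top runs from (176,412) to (524,362), and the knob is at (90,248).

Run:
```python
from h import *
T=lambda p,z: ray("top",150+p[0]/3.2-.3,150+p[1]/3.2-.3,z)
A,B,C=[T(p,.085) for p in[(703,63),(768,393),(182,495)]]
print("deck",A,B,C,np.linalg.norm(A-B),np.linalg.norm(B-C),np.degrees(np.arctan2(*(C-B)[[1,0]])),"ctr",(A+C)/2)
yaw=np.arctan2(*(C-B)[[1,0]])-np.pi/2
Rz=np.array([[np.cos(yaw),-np.sin(yaw)],[np.sin(yaw),np.cos(yaw)]])
print("knob from shelf",((A+C)/2)[:2]+Rz@[.05,.228])
print("knob seen",T((90,248),.128),T((90,248),.14))
q=[T(p,.195) for p in[(116,143),(211,136),(216,282),(117,288)]]
print("carton",np.mean(q,0),[np.linalg.norm(q[i]-q[i-1]) for i in range(4)],np.degrees([np.arctan2(*(q[1]-q[2])[[1,0]]),np.arctan2(*(q[0]-q[3])[[1,0]]),np.arctan2(*(q[0]-q[1])[[1,0]])-np.pi/2]))
l=[T(p,.127) for p in[(173,413),(526,362)]]
print("level",np.mean(l,0),np.linalg.norm(l[0]-l[1]),np.degrees(np.arctan2(*(l[0]-l[1])[[1,0]])))
print("vial",T((350,387),.127),"tape",ray("top",254,139,.048),"bottle",ray("top",480,271,.1))
print("yaw",np.degrees(yaw))
```

```text
deck [ 0.67456736 -0.16947144  0.085     ] [ 0.44420729 -0.20544312  0.085     ] [0.38237004 0.18728454 0.085     ] 0.23315172120101044 0.3975661796667799 98.94808748826966 ctr [0.5284687  0.00890655 0.085     ]
knob from shelf [0.54239718 0.24190869]
knob seen [0.54288483 0.24302868 0.128     ] [0.54120235 0.23916365 0.14      ]
carton [0.55547804 0.17640556 0.195     ] [np.float64(0.09038234284047757), np.float64(0.05900184890089179), np.float64(0.0912403253965429), np.float64(0.06024495665337117)] [3.82639525 3.04508585 3.52657884]
level [0.44989826 0.07052962 0.127     ] 0.22973173028393698 97.39172677250323
vial [0.45016863 0.07055626 0.127     ] tape [0.76292405 0.09811225 0.048     ] bottle [ 0.4443204  -0.39507024  0.1       ]
yaw 8.948087488269667
```

Run:
```python
from h import *
a=np.radians(93.5)
R=min((down(a),down(a+np.pi)),key=lambda R:abs(q[6]) if (q:=robot.ik([.555,.176,.26],R)) is not None else 9)
print(robot.ik([.555,.176,.26],R))
robot.move_ptp([.555,.176,.27],R)
robot.move_linear([.555,.176,.179],velocity=.12,threshold=8)
print(robot.get_state()['ee_pos'])
robot.gripper_to(.04)
s=robot.get_state();print(s['opening'],s['force'],s['time'])
crop("top",120,120,400,320,2.8,"g1.png")
crop("scene",230,60,430,280,2.7,"g1s.png")
```

```text
[-0.53635237  0.3127036   0.22036782  1.68943977 -0.0738193   1.14756621
  1.33589462]
[0.55538544 0.17617109 0.17969411]
0.059643493258926907 [-0.36564455 -0.54539219  1.25326154] 3.5417
```

View pics/g1s.png

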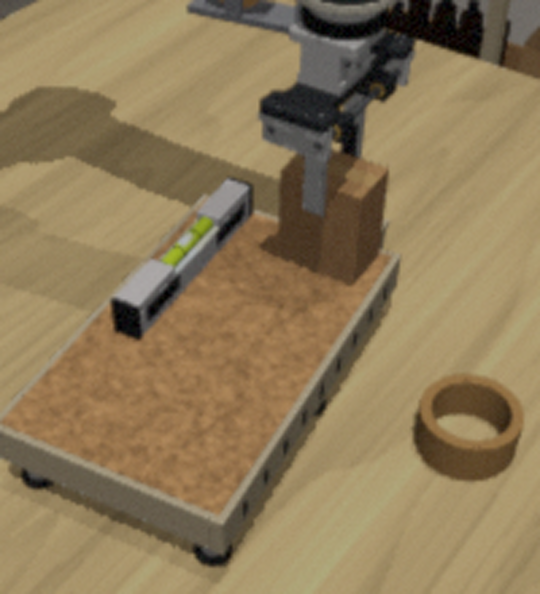

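The picture shows the carton held between the fingers (opening 59.6 mm), at crop (330,210). Next I'll lift it and set it on the bench.

Run:
```python
from h import *
R=robot.get_state()['tool_rot']
robot.move_linear([.555,.176,.27],velocity=.15)
robot.move_linear([.50,.46,.25],velocity=.25)
robot.move_linear([.50,.46,.115],velocity=.2)
print(robot.move_linear([.50,.46,.088],velocity=.03,threshold=4))
s=robot.get_state();print(s['ee_pos'],s['force'],s['opening'])
robot.gripper_to(.09)
robot.move_linear([.50,.46,.24],velocity=.2)
print(robot.get_state()['time'])
crop("top",60,120,400,320,2.3,"p1.png")
crop("scene",230,20,430,240,2.7,"p1s.png")
```

```text
True
[0.49992141 0.4602663  0.09397823] [-0.18821467  1.34891051  3.22626586] 0.05984615676690627
8.75
```

View pics/p1.png

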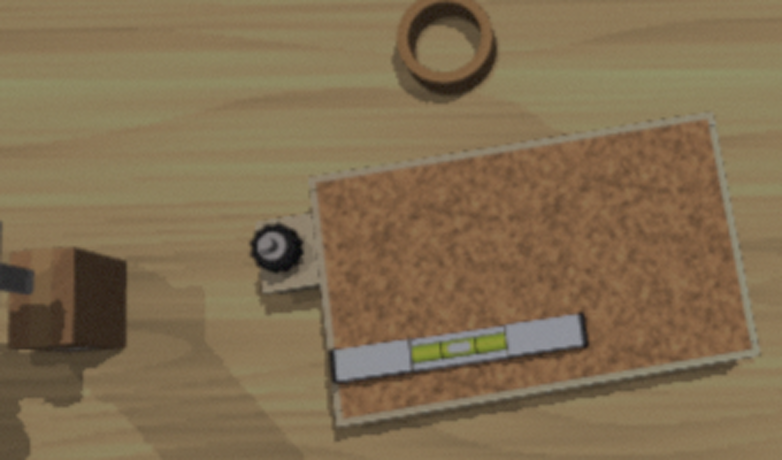

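View pics/p1s.png

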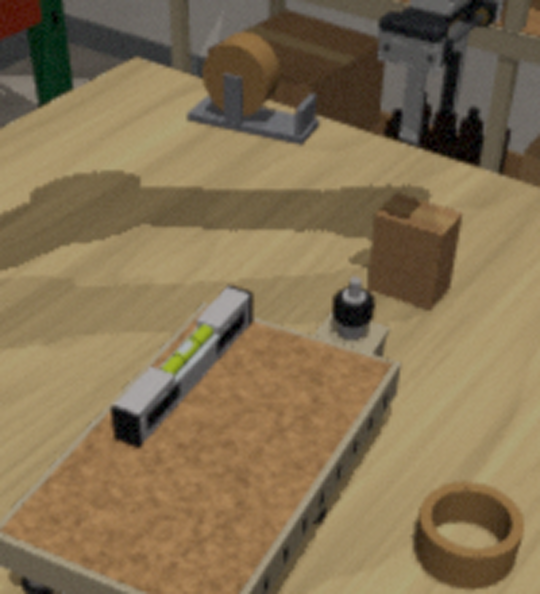

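The carton stands upright on the bench, at top crop (65,300). The knob is now clear at crop (276,248). Next I'll refine the positions and do a first press to read the bubble.

```bash
cat >> h.py <<'E'
def press(pt,yaw,target=10,vel=.02):
    """closed fingers on level at pt; returns force"""
    R=min((down(yaw),down(yaw+np.pi)),key=lambda R:abs(q[6]) if (q:=robot.ik([pt[0],pt[1],.19],R)) is not None else 9)
    robot.move_ptp([pt[0],pt[1],.175],R)
    robot.gripper_to(0)
    f0=robot.get_state()['force'][2]
    print("touch",robot.move_linear([pt[0],pt[1],.13],velocity=vel,threshold=6))
    for i in range(8):
        robot.pause(.15);s=robot.get_state();f=s['force'][2]-f0
        print("f",f,s['ee_pos'][2])
        if abs(f-target)<1.2: break
        p=s['ee_pos'].copy();cmd=press.z if i else p[2]
        press.z=cmd-np.clip((target-f)*.0002,-.002,.002)
        robot.move_linear([pt[0],pt[1],press.z],velocity=.02)
    return f0
def bubble(n,f):
    im=robot.grab_frame(n);return im
E
python3 - <<'E'
from h import *
T=lambda p,z: ray("top",60+p[0]/2.3-.3,120+p[1]/2.3-.3,z)
q=[T(p,.085) for p in[(313,180),(712,115),(757,354),(337,425)]]
v=q[0]-q[1]+q[3]-q[2];yaw=np.arctan2(v[1],v[0])-np.pi/2
c=np.mean(q,0)
Rz=np.array([[np.cos(yaw),-np.sin(yaw)],[np.sin(yaw),np.cos(yaw)]])
print("shelf",c,np.degrees(yaw),"knob",c[:2]+Rz@[.05,.228])
print([np.linalg.norm(q[i]-q[i-1]) for i in range(4)])
print("knob seen .128",T((276,248),.128))
l=[T(p,.127) for p in[(332,366),(585,330)]]
d=l[0]-l[1];lc=np.mean(l,0);d/=np.linalg.norm(d);print("level",lc,np.degrees(np.arctan2(d[1],d[0])))
pt=lc+d*.08;print(pt)
np.savez("pose.npz",lc=lc,d=d,pt=pt)
press(pt,np.arctan2(d[1],d[0])+np.pi/2)
robot.pause(1.2)
im=crop("top",180,220,340,320,5,"b1.png");cv2.imwrite("pics/b1full.png",im[:,:,::-1])
crop("scene",230,60,430,280,2.7,"b1s.png")
print(robot.get_state()['force'],robot.get_state()['time'])
E
```

```text
shelf [0.52801315 0.00885696 0.085     ] 8.696378103788188 knob [0.5429651  0.24179567]
[np.float64(0.2341520721991443), np.float64(0.39376145886173913), np.float64(0.23447358131835294), np.float64(0.39602661539709316)]
knob seen .128 [0.54213849 0.2390388  0.128     ]
level [0.44946243 0.07026422 0.127     ] 97.26898211677619
[0.43934022 0.14962127 0.127     ]
touch True
f 1.2013237291542747 0.14564384074852513
f 4.2308213024302415 0.1440063374084357
f 8.228277100364066 0.14305098867424978
f 12.623701034778637 0.1428936189599812
f 7.016273111583494 0.14321077145798564
f 13.744157942102525 0.14285235768441926
f 6.529919546677171 0.1433022183085815
f 12.084795863410838 0.14288975586346706
[-2.63140242  4.51232527  9.27520688] 17.3417
```

View pics/b1.png

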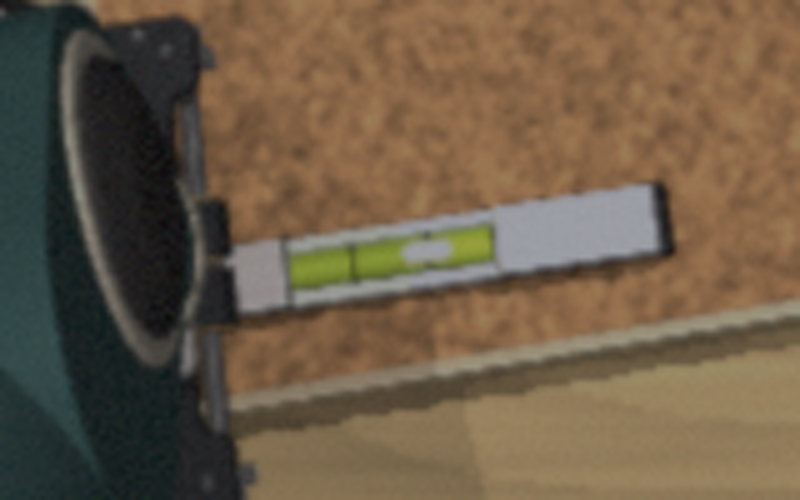

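View pics/b1s.png

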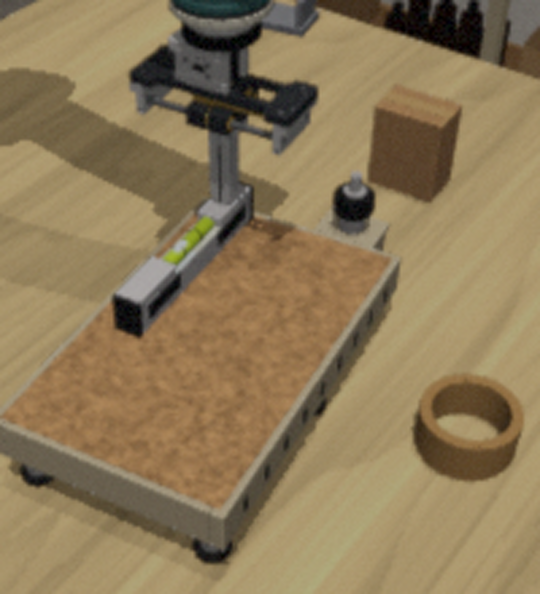

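The picture is clear. The vial spans crop x 288–494 and the bubble is at 427, about -14.7 mm. That means roughly 24.5 mrad of tilt, a foot gap of about 4.85 mm and 2.55 rad clockwise. I'll turn the knob by that much in one grip.

```bash
cat >> h.py <<'E'
def turn(dang,q7start,k=(.543,.2418)):
    s=robot.get_state();p=s['ee_pos'];robot.move_linear([p[0],p[1],.2],velocity=.2)
    best=None
    for yaw in np.radians(np.arange(0,360,4)):
        q=robot.ik([k[0],k[1],.2],down(yaw))
        if q is not None and (best is None or abs(q[6]-q7start)<best[0]): best=(abs(q[6]-q7start),yaw,q)
    print(best)
    R=down(best[1]);robot.gripper_to(.08);robot.move_ptp([k[0],k[1],.2],R)
    print("bump",robot.move_linear([k[0],k[1],.121],velocity=.1,threshold=8))
    robot.gripper_to(.03)
    s=robot.get_state();print("grip",s['opening'],s['force'],s['ee_pos'],s['qpos'][6])
    y0=np.arctan2(s['tool_rot'][1,1],s['tool_rot'][0,1])
    q=s['qpos'].copy();n=int(np.ceil(abs(dang)/1.3))
    for i in range(n):
        q[6]+=dang/n;robot.goto_joints(q)
    s=robot.get_state();print("turned yaw",y0,np.arctan2(s['tool_rot'][1,1],s['tool_rot'][0,1]),s['force'],s['moment'],s['ee_pos'],s['opening'],s['time'])
    return s
E
python3 - <<'E'
from h import *
turn(2.55,-1.3)
crop("scene",230,60,430,280,2.7,"t1s.png")
robot.gripper_to(.08)
p=robot.get_state()['ee_pos'];robot.move_linear([p[0],p[1],.21],velocity=.2)
print(robot.get_state()['time'])
E
```

```text
(np.float64(0.031001333519610652), np.float64(5.235987755982989), array([-0.94410636,  0.44521184,  0.62272714,  1.73462306, -0.29273597,
        1.0560377 , -1.26899867]))
bump False
grip 0.041316487198239354 [-1.92200023  2.12551095  1.4494031 ] [0.54286762 0.24204731 0.12102701] -1.2154953302992177
turned yaw -1.0470073732764602 1.501712074638843 [ 1.20882087  1.66520574 -3.11603086] [ 0.57554111 -0.19187223 -0.60976399] [0.54265744 0.24249782 0.12100134] 0.04191265998052577 24.15
25.55
```

View pics/t1s.png

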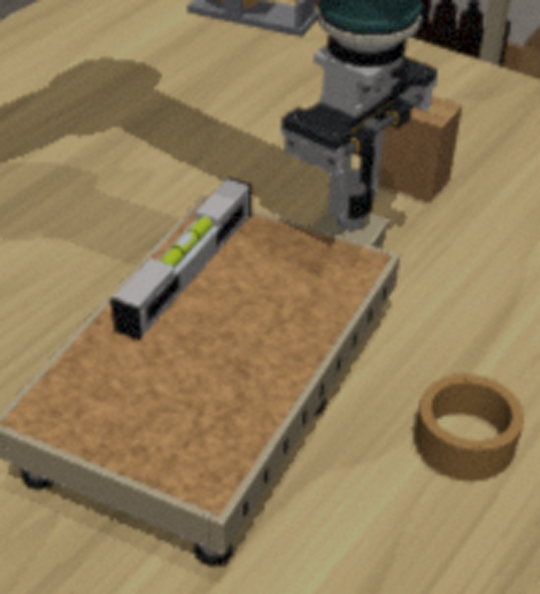

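The picture looks undisturbed, but the tool yaw rose from -1.05 to 1.50. That is anticlockwise, so I turned the knob the wrong way, and the -0.6 N m moment suggests it reached the lower stop. I'll press again to measure before correcting.

```bash
cat >> h.py <<'E'
def press(pt,yaw,target=10,tol=1.0,n=8,gain=.00004):
    R=min((down(yaw),down(yaw+np.pi)),key=lambda R:abs(q[6]) if (q:=robot.ik([pt[0],pt[1],.19],R)) is not None else 9)
    robot.gripper_to(0)
    robot.move_ptp([pt[0],pt[1],.165],R)
    robot.pause(.1);f0=robot.get_state()['force'][2]
    print("touch",robot.move_linear([pt[0],pt[1],.13],velocity=.03,threshold=6))
    z=robot.get_state()['ee_pos'][2]
    for i in range(n):
        robot.pause(.1);s=robot.get_state();f=s['force'][2]-f0
        print("f %.2f z %.4f cmd %.4f"%(f,s['ee_pos'][2],z))
        if abs(f-target)<tol: break
        z-=.0015 if f<5.5 else (target-f)*gain
        robot.move_linear([pt[0],pt[1],z],velocity=.02)
    return f0
E
python3 - <<'E'
from h import *
P=np.load("pose.npz");d=P['d']
press(P['pt'],np.arctan2(d[1],d[0])+np.pi/2,tol=3.5,n=7)
robot.pause(1.2)
im=crop("top",180,220,340,320,5,"b2.png");cv2.imwrite("pics/b2full.png",im[:,:,::-1])
crop("scene",230,60,430,280,2.7,"b2s.png")
print(robot.get_state()['force'],robot.get_state()['time'])
E
```

```text
touch True
f 3.92 z 0.1456 cmd 0.1451
f 4.21 z 0.1438 cmd 0.1436
f 13.11 z 0.1426 cmd 0.1421
[-4.07655321  3.77530825 13.61625362] 30.8583
```

View pics/b2.png

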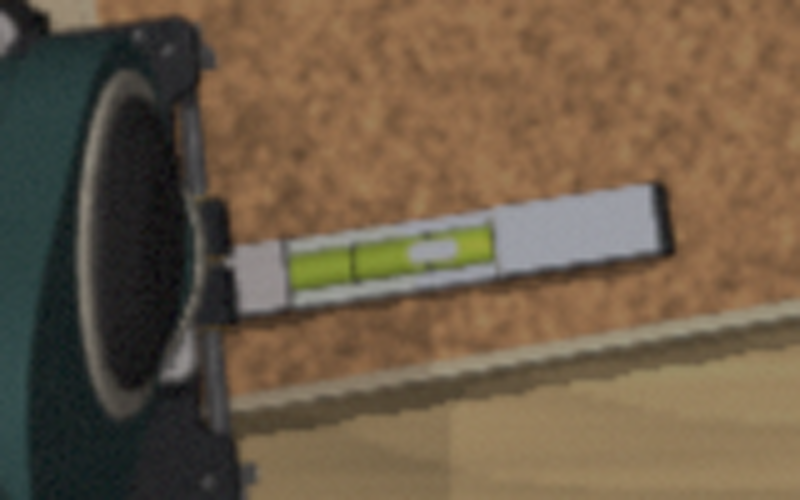

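View pics/b2s.png

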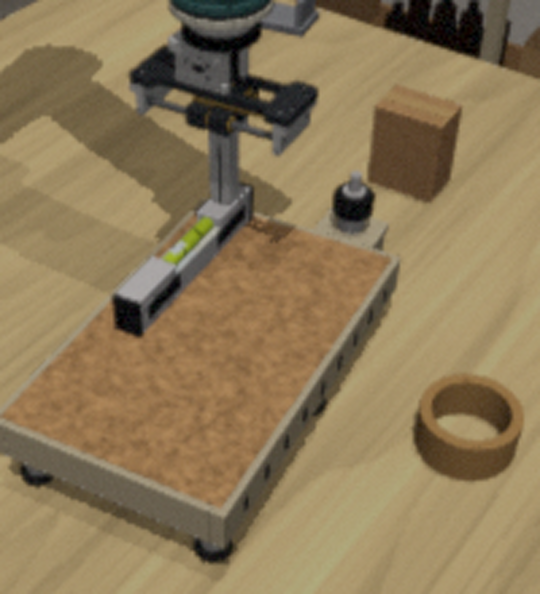

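The bubble is at crop x≈432, about -17 mm from the centre at 390, so the knob is at its lower stop. It needs about 2.9 rad clockwise, which means q7 decreasing.

Run:
```python
from h import *
turn(-2.9,1.45,(.5428,.2422))
robot.gripper_to(.08)
p=robot.get_state()['ee_pos'];robot.move_linear([p[0],p[1],.21],velocity=.2)
P=np.load("pose.npz");d=P['d']
im=crop("top",180,220,340,320,5,"n3.png")
press(P['pt'],np.arctan2(d[1],d[0])+np.pi/2,tol=1.2,n=7)
robot.pause(1.0)
im=crop("top",180,220,340,320,5,"b3.png");cv2.imwrite("pics/b3full.png",im[:,:,::-1])
crop("scene",230,60,430,280,2.7,"b3s.png")
print(robot.get_state()['force'],robot.get_state()['time'])
```

```text
(np.float64(0.01912836780136762), np.float64(1.6755160819145565), array([-0.91013092,  0.43511962,  0.57431567,  1.73356746, -0.26690744,
        1.05161722,  1.43087163]))
bump False
grip 0.041126463571488574 [-1.21574048  2.66003062  1.5819009 ] [0.5427821  0.24249535 0.12106382] 1.4811985724196044
turned yaw 1.6757373364090251 -1.221794759470444 [-4.0144451  -0.70913648  2.1701437 ] [-0.23683782  1.01848205 -0.08326479] [0.54258211 0.24242901 0.12096002] 0.04134137125047992 38.3833
touch True
f 9.80 z 0.1458 cmd 0.1458
[-2.86265582  0.18598252 11.00128559] 44.2583
```

View pics/b3.png

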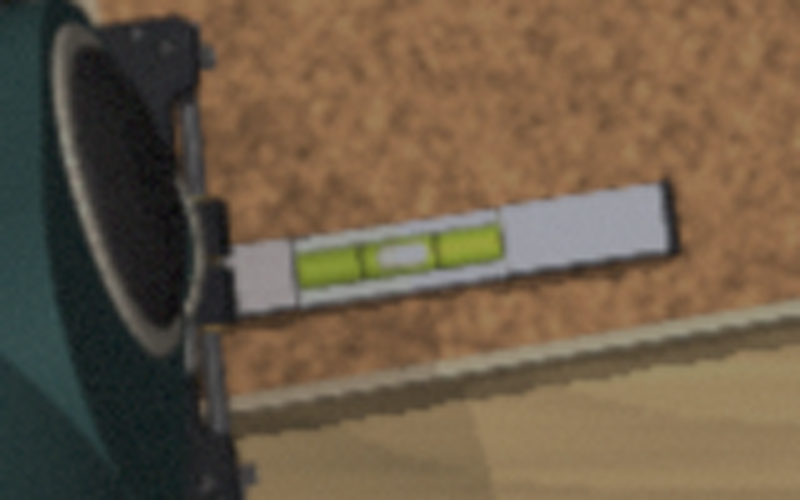

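View pics/b3s.png

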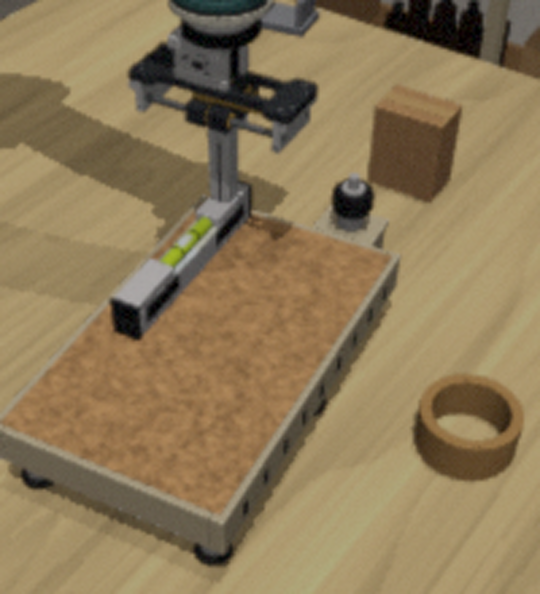

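The lines are at crop x≈362 and 435, and the bubble runs about 378–428, nearly centred. I'll quantify it from the intensity profile along the vial.

Run:
```python
from h import *
def meas(f):
    im=cv2.imread(f).astype(float)
    hsv=cv2.cvtColor(im.astype(np.uint8),cv2.COLOR_BGR2HSV)
    # vial axis from full-image coordinates, end to end
    g=((hsv[...,0]>25)&(hsv[...,0]<45)&(hsv[...,1]>110)).astype(np.uint8); g[:220]=0;g[320:]=0;g[:,:215]=0;g[:,300:]=0
    ys,xs=np.nonzero(g); r=cv2.minAreaRect(np.c_[xs,ys].astype(np.float32));
    b=np.polyfit(xs,ys,1); t=np.arange(xs.min()-3,xs.max()+3.01,.25)
    s=lambda c,o:cv2.remap(im[...,c].astype(np.float32),t[None].astype(np.float32),(np.polyval(b,t)+o)[None].astype(np.float32),cv2.INTER_LINEAR)[0]
    B=np.mean([s(0,o) for o in(-1,0,1)],0);Rd=np.mean([s(2,o) for o in(-2,2)],0);
    w=np.clip(B-(B[(t>xs.min()+3)&(t<xs.max()-3)].min()+B[(t>xs.min()+3)&(t<xs.max()-3)].max())/2,0,None);w[(t<xs.min()+3)|(t>xs.max()-3)]=0
    print(f,"vial",xs.min(),xs.max(),"bubble",(w*t).sum()/w.sum())
    for lo in (t.min()+10,t.mean()+3):
        m=(t>lo)&(t<lo+10);v=Rd[m];d=np.clip(np.median(v)-v-3,0,None);print(" line",(d*t[m]).sum()/d.sum())
meas("pics/b3full.png");meas("pics/b1full.png")
```

```text
pics/b3full.png vial 239 279 bubble 260.4086624520068
 line 251.86050144697415
 line 266.8516663279821
pics/b1full.png vial 238 277 bubble 265.065148834629
 line 250.19300279222276
 line 265.32414380491304
```

```bash
cat > m.py <<'E'
from h import *
robot.pause(.4)
im=crop("top",215,235,305,290,8,"b4.png");cv2.imwrite("pics/b4full.png",im[:,:,::-1])
print(robot.get_state()['force'],robot.get_state()['time'])
E
python3 m.py
```

```text
[-1.76072603 -0.02260789 10.31978167] 44.7083
```

View pics/b4.png

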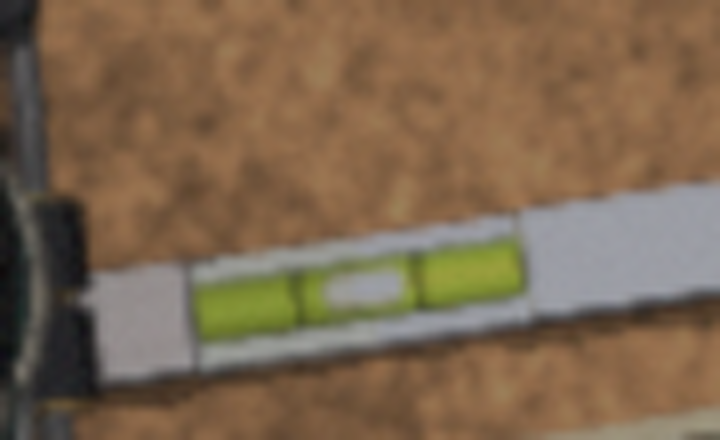

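The settled bubble is centred near crop 364 against a line midpoint of 357, so about -1.8 mm. That is inside the lines but off-centre. There is time for one small trim, so I'll turn about 0.3 rad more with the same grip orientation and press again.

```bash
cat > trim.py <<'E'
from h import *
k=(.5428,.2422)
p=robot.get_state()['ee_pos'];robot.move_linear([p[0],p[1],.19],velocity=.25)
R=down(-1.222);q=robot.ik([*k,.185],R);print(q)
robot.gripper_to(.065);robot.move_ptp([*k,.185],R)
print("bump",robot.move_linear([*k,.121],velocity=.13,threshold=8))
robot.gripper_to(.03)
s=robot.get_state();print("grip",s['opening'],s['time'])
q=s['qpos'].copy();q[6]-=.3;robot.goto_joints(q)
s=robot.get_state();print(np.arctan2(s['tool_rot'][1,1],s['tool_rot'][0,1]),s['moment'])
robot.gripper_to(.065)
p=s['ee_pos'];robot.move_linear([p[0],p[1],.19],velocity=.25)
P=np.load("pose.npz");d=P['d']
press(P['pt'],np.arctan2(d[1],d[0])+np.pi/2,tol=1.2,n=5)
robot.pause(1.2)
im=crop("top",215,235,305,290,8,"b5.png");cv2.imwrite("pics/b5full.png",im[:,:,::-1])
crop("scene",230,60,430,280,2.7,"b5s.png")
print(robot.get_state()['force'],robot.get_state()['time'])
E
python3 trim.py
```

```text
[-0.86797524  0.4425832   0.51795037  1.7462643  -0.25162604  1.0190959
 -1.48051321]
bump False
grip 0.041440571621220036 48.4667
-1.5226694818992106 [-0.08347125  0.65715925 -0.09548167]
touch True
f 7.86 z 0.1462 cmd 0.1462
f 9.93 z 0.1461 cmd 0.1461
[-3.31297443 -0.70454034  9.98954659] 54.9333
```

View pics/b5.png

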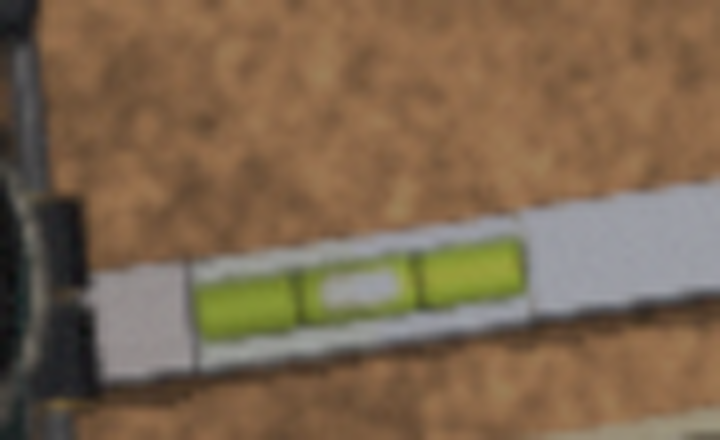

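View pics/b5s.png

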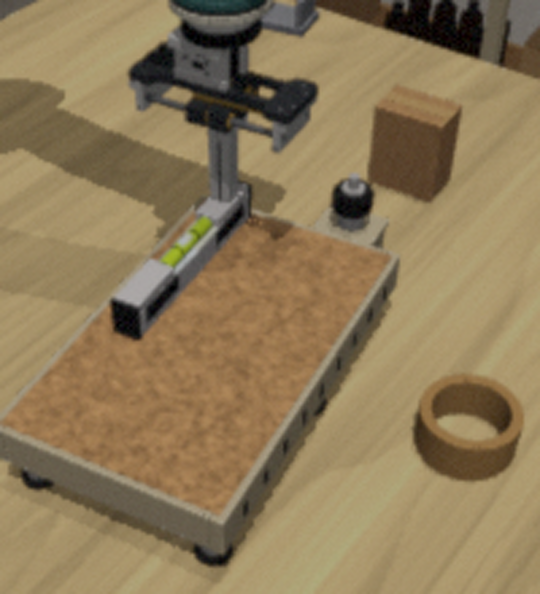

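The bubble now runs about 319–400 in the crop, centre about 359, against a line midpoint of 357. That puts it within about 0.5–1 mm of centre. The push is 10 N and the carton is upright, so I'll hand in.

```bash
python3 -c "
from rig import robot
s=robot.get_state();print(s['time'],s['force']);robot.sign_off()"
```

```text
54.9333 [-3.31297443 -0.70454034  9.98954659]
the job is handed in; nothing more can be done
```

I stood the carton upright on the bench, turned the knob until the bubble sat centred between its lines, and handed in at 54.9 s, still pressing the level down. sign_off gives no verdict, so this rests on my own last checks.

**Last checks**
- **Bubble:** its centre is about 0.5–1 mm from the middle of the vial, towards "foot slightly short", against the 3 mm limit.
- **Push:** about 10 N on the half of the level nearer the foot. I inferred that the foot stands on the bench from the firm resistance and the bubble, as the pad itself was not visible.
- **Bystanders:** the carton and tape roll look right in the last picture. The bottle and wrench were outside it. I did not picture them again, but the arm never went near them.

**What went wrong**
- **Wrong direction first:** my first knob turn was anticlockwise and ran the knob to its lower stop, with a moment of about 0.6 N m. I saw this from the tool angle and pressed again to measure. I then turned it 2.9 rad clockwise, and a further 0.3 rad when the bubble still read about -1.8 mm.
- **Level moved slightly:** it slid about 3 mm along the shelf while being pressed, and still lies lengthways.
- **Readings disagreed a little:** the 2.9 rad turn moved the bubble about 1.5 mm less than I predicted, probably because that measuring press was harder (13.6 N).

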